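# Hold the pH probe in the dye tub's guide bush

## Task

Take the glass pH probe out of its storage tube by its yellow cap, squeezing it gently (under 20 N), and lower it upright through the dark round guide bush on the lid of the green dye tub until the orange ring on the shaft is level with the bush's top rim, never letting the probe touch the bush, lid or tub. Hold it there by hand, still and centred in the bush, for at least three seconds and finish while still holding it; leave the jar, the cup and the brush where they are.

Things in the scene. Friction and masses are not known exactly. Their poses are not given: they have to be found in the camera images.
- probe: pH probe standing upright in the storage tube, 165 mm long, about 0.12 kg. Origin at its lower tip, z up the shaft. Clear glass shaft 12 mm thick, 0 to 110 mm above the tip, with an orange ring round it; on top a yellow cap 28 x 28 mm, 110 to 165 mm above the tip, its flat sides facing the body's x and y axes: grip two opposite ones. Fragile: 6 to 12 N of grip carries it
- probe_cap (a point): centre of the yellow cap, 137.5 mm above the probe's tip; the cap's top is 27.5 mm above this point and its underside 27.5 mm below
- probe_band (a point): middle of the orange ring (6 mm tall), on the probe's axis, 75 mm above the tip
- probe_tip (a point): lower end of the probe, on its axis
- stand: storage tube fixed to the table: upright grey tube with a blue stripe, outer diameter 32 mm, bore 20 mm, rim 125 mm above the table, on a dark foot 90 mm across. Origin on the tube's axis at table height. The shaft hangs loosely in it, the cap's underside resting on the rim: the tip is 15 mm above the table and must be lifted 110 mm to come clear
- stand_rim (a point): centre of the storage tube's mouth, 125 mm above the table
- tub: green dye tub fixed to the table, 160 x 130 mm (x, y), with a white lid 170 x 140 mm, top 95 mm above the table; empty inside, floor 4 mm up. Origin at the centre of its underside. On the lid: a dark guide bush 25 mm to -x and 15 mm to +y of the centre, and a steel carrying bow 55 mm to +x, reaching 112 mm above the table
- port (a point): centre of the guide bush's mouth, level with its top rim, 115 mm above the table. The bush is a round collar, 44 mm outer diameter, 20 mm tall; its vertical bore, 24 mm in diameter, runs on through the 8 mm lid (28 mm of bore in all), leaving 6 mm free all round a centred shaft
- jar: bystander: closed glass jar with a red cap, 54 mm in diameter, 75 mm tall; origin at the centre of its underside
- cup: bystander: open blue plastic cup, 64 mm across the rim, 85 mm tall; origin at the centre of its underside
- brush: bystander: red paint brush lying on the table beyond the work; origin at its underside, about the middle, lying along its x axis
Not all that is in view belongs to the job. What is meant by the stand is not pink, and is the smaller of those in its own colour.

How it is judged:
On the way, in this order (a step that is already met when the one before it is completed fails the run):
1. the probe is held clear above its storage tube (z of probe_tip in the frame of stand_rim above 0.003 m and contact force between the fingers and probe above 0.5 N), for 0.1 s.
2. the probe is held upright and centred in the bush, ring level with the rim, for 3 s (z of probe_band in the frame of port between -0.007 and 0.007 m and horizontal distance between probe_band and port below 0.004 m and angle between probe's own z axis and vertical below 0.07 rad and linear speed of probe below 0.02 m/s and contact force between the fingers and probe above 0.5 N), for 2.8 s.
At the end, for the whole second after the job is handed in: The gripper still holds the probe in the bush: ring within 7 mm of the height of the bush's rim, its axis within 4 mm of the bush's axis there, upright within 4 degrees, still, touching neither bush, lid nor tub (all of step 2 and contact force between probe and tub below 0.2 N); the arm keeps its last pose, push and grip.
It fails at once if the probe touches the bush, lid or tub (contact force between probe and tub above 0.2 N).
It fails at once if the probe is squeezed with more than 20 N per finger (contact force between the fingers and probe above 44 N).
It fails at once if the jar is disturbed (distance of jar from where it was at the start of the episode above 0.02 m).
It fails at once if the cup is disturbed (distance of cup from where it was at the start of the episode above 0.02 m).
It fails at once if the brush is disturbed (distance of brush from where it was at the start of the episode above 0.02 m).
It also fails if it takes over 64 s, if anything falls off the work surface, if the arm or the gripper's body presses on something with over 40 N, if the wrist force passes 120 N, or if a joint passes its speed limit or range.

## Robot

A 6-joint arm with a two-finger parallel gripper is mounted at the origin on the work surface. World frame = base frame: x ahead of the robot, y to its left, z up, the work surface at z = 0. Lengths are in m, angles in rad, forces in N, time in s.
With the tool pointing down it reaches from about 0.3 to 0.85 m from the base axis. Payload 5.4 kg.
Tool frame: the origin (TCP) lies between the finger pads; the fingertips stand r.finger_overhang ahead of it and the grasp point (between the pads) lies 2 mm behind it (r.finger_overhang is the distance from the TCP to the fingertips, in m); z points along the fingers, y is the line along which they close (so a half turn about z gives the same grasp; the last joint's range is limited). The gripper opens to 85 mm and grips with 20 to 120 N. Pads are 22 mm wide; open, the fingers measure 114 mm over their backs; the gripper's body (76 mm by 85 mm) begins 54 mm behind the grasp point. The pads swing forward as they close: fully open they stand 13 mm farther back than shut.
Start: joints at [-1.358, 0.158, 1.597, -0, 1.386, -0.21], TCP at [0.236, -0.524, 0.21] pointing down, gripper open.
Joint ranges: [-2.91, 2.91], [-0.94, 2.29], [0.18, 2.7], [-1.29, 4.43], [0.17, 2.64], [-3, 3]. Speed limits (rad/s): [2.57, 2.57, 3.14, 3.14, 3.14, 3.14].

## Interface

Orientations are given as a rotation vector (axis times angle).
In Python, from cell import get_obs, eyes, r, look_for, regions_of gives the robot as it stands.
- The arm moves only by the tool arm_command, never from a script. Its argument "series" is a list of rows, each an object of numbers: "x", "y", "z": the shift along the world's x, y, z in units of 400 mm (1.0 is 400 mm); "wx", "wy", "wz": the turn, a rotation vector about the world's x, y, z in units of 90 degrees (1.0 is 90 degrees). A call has 1 to 10 rows; each row shifts and turns the commanded pose from where the row before left it; what a row does not reach is not made up. A row lasts 1/8 s, in which the tool goes at most 62.5 mm and 10.7 degrees, less where a joint would pass 70% of its speed; a pose out of reach is approached as far as the arm can. A call with a number of a shift or a turn outside -1 to 1 is refused whole. A call with a gripper value outside its range is refused whole. "gripper" is the finger opening in mm, from 0 to 85.4, set as the call begins (left out, the last holds). The fingers move at their own pace and stop on an object; "newtons" is the grip in N (left out, the last holds). Time passes only in rows, so rows that do not move let the fingers close. It gives the time, the measured TCP pose, the force, the opening and the grip force at its end, in the units of the state.
- get_obs(): the state, without advancing time (a new reading comes with each control period).
- eyes.capture(name): name is "scene" or "top" or "wrist"; returns (picture, depth): 384x512x3 uint8, blue, green, red; 384x512 float32, m along the optical axis (not along the pixel's ray), 0 where there is no reading.
- eyes.camera_info(name): a dict with "fx", "fy", "cx", "cy" (pixels), "k1" (the pictures are not rectified: a ray, as slopes to the right and down, at radius r is drawn at 1 + k1 r^2 times it, then the intrinsics apply), "R" (3x3) and "t" (3): a world point X has camera coordinates R X + t. Camera axes: x right, y down, z forward; pixel columns grow to the right and rows downward; lengths in m; the calibration is good to about 2 mm. A picture is of the moment at which its call begins: read the wrist's pose just before it. camera_info takes no time and is no camera call; for the wrist camera it gives the pose at the moment of the call.
- r.finish_job(): hands the job in; it is judged then, once.
Trained networks look in the newest picture that a camera, given by its name, has taken for a name from the list of things; names that differ only in an ending like _2 or _b are one class to them, and where a whole thing is asked for, a point or a joint stands for the part that bears it (a point fixed in the world has none). Each returns a list of dicts, best first, with "conf" (0 to 1); they miss things now and then, are a little off and sometimes report something else, mostly with a low value. They report only what shows in the picture. A call takes as long as a camera call. They do not tell look-alikes from the thing itself.
- look_for(camera, thing): "extent" ([left, top, right, bottom] in pixels, round what is visible of it).
- regions_of(camera, thing): "pixels" (384x512 bool, what is visible of it) and "extent" ([left, top, right, bottom] in pixels, round what is visible of it).
The state is a dict: "time": time; "joints": joint angles; "dq": joint speeds; "joint_efforts": joint torques, N m; "tcp_pos": TCP position; "eef_rot": TCP orientation; "contact_force": force on the tool from outside, world axes, zero at the start; "moment": the same for the moment, N m; "gripper_width": opening from 0.0 (shut) to 1.0 (fully open); "grasp_force": force on a finger pad.
Only numpy, scipy, OpenCV 4.12 (cv2) and the standard library are available. Lean on these libraries where they do the work, as an engineer would, in place of code of your own. Each camera call takes 0.05 s, during which the arm holds its last target. There are 200 camera calls.

## Working session

There is one attempt and no reset: what is moved stays moved. The work goes in short steps, Python scripts to look and compute and a tool call to move; the robot and the scene stay as the last step left them, time stands still between calls to the robot, and variables do not carry over. Pictures are saved under pics/ and viewed, at most 10 in all, crops included, and the job is handed in when it is done.

Besides the shell and the picture viewer there is one more tool, called after "Call:" as a command line: name --argument value ..., lists and objects as JSON in quotes. arm_command: Moves the arm, as the interface text tells. Shifts and turns lie within -1 to 1; 1 stands for 400 mm of shift or 90 degrees of turn. Its arguments: {"type":"object","properties":{"series":{"type":"array"},"gripper":{"type":"number"},"newtons":{"type":"number"}},"required":["series"]}

```bash
mkdir -p pics; cat > h.py <<'E'
import numpy as np, cv2
from cell import get_obs, eyes, r, look_for, regions_of
def ray(ci,u,v):
    u=np.atleast_1d(u).astype(float);v=np.atleast_1d(v).astype(float)
    x=(u-ci['cx'])/ci['fx'];y=(v-ci['cy'])/ci['fy'];a,b=x.copy(),y.copy()
    for _ in range(20):
        s=1+ci['k1']*(a*a+b*b);a,b=x/s,y/s
    return np.stack([a,b,np.ones_like(a)],1)
def world(ci,u,v,d):
    p=ray(ci,u,v)*np.atleast_1d(d)[:,None]
    return (p-np.array(ci['t']))@np.array(ci['R'])
def atz(ci,u,v,z):
    R=np.array(ci['R']);o=-R.T@np.array(ci['t']);d=ray(ci,u,v)@R
    return o+d*((z-o[2])/d[:,2])[:,None]
def proj(ci,X):
    c=np.array(ci['R'])@np.array(X)+np.array(ci['t']);a,b=c[:2]/c[2];s=1+ci['k1']*(a*a+b*b)
    return ci['fx']*a*s+ci['cx'],ci['fy']*b*s+ci['cy']
E
python3 - <<'E'
from h import *
print(get_obs()['tcp_pos'],r.finger_overhang)
ims=[]
for n in ['scene','top']:
    ci=eyes.camera_info(n);im,d=eyes.capture(n);cv2.imwrite(f'pics/{n}.png',im)
    np.savez(f'{n}.npz',im=im,d=d)
    R=np.array(ci['R']);print(n,ci['fx'],-R.T@np.array(ci['t']),R[2])
    for th in ['probe','probe_cap','stand','stand_rim','tub','port','jar','cup','brush']:
        try:
            for q in look_for(n,th)[:4]:
                e=q['extent'];u,v=int((e[0]+e[2])/2),int((e[1]+e[3])/2)
                print(n,th,round(q['conf'],2),np.round(e),world(ci,u,v,d[v,u]).round(3))
        except Exception as ex: print(th,ex)
    ims.append(im)
cv2.imwrite('pics/a.png',cv2.resize(np.vstack(ims),(450,675))[:600]) if 0 else None
E
```

```text
[ 0.23578628 -0.52374201  0.20912671] 0.017
scene 409.5677599361297 [ 1.02268773 -0.37202951  0.83286895] [-0.50133427  0.38971223 -0.77252076]
scene probe 0.56 [168. 206. 182. 231.] [[ 0.543 -0.206  0.173]]
scene probe_cap 0.63 [167. 207. 184. 230.] [[ 0.543 -0.206  0.173]]
scene stand 0.98 [166. 233. 203. 270.] [[ 0.546 -0.205  0.051]]
scene stand 0.94 [182. 255. 240. 340.] [[ 0.694 -0.228  0.099]]
scene stand 0.61 [104. 237. 146. 292.] [[ 0.496 -0.323  0.048]]
scene stand 0.38 [168. 200. 185. 231.] [[ 0.542 -0.203  0.178]]
scene stand_rim 0.89 [165. 230. 201. 275.] [[ 0.543 -0.207  0.045]]
scene stand_rim 0.81 [182. 253. 238. 338.] [[ 0.694 -0.227  0.107]]
scene stand_rim 0.67 [ 99. 239. 144. 290.] [[ 0.498 -0.33   0.059]]
scene tub 0.52 [167. 205. 182. 235.] [[ 0.542 -0.208  0.169]]
scene port 0.73 [268. 124. 347. 202.] [[0.546 0.149 0.112]]
scene cup 0.75 [273. 210. 299. 250.] [[0.619 0.03  0.017]]
scene brush 0.7 [295. 246. 361. 312.] [[0.774 0.019 0.017]]
top 492.09022640305363 [ 0.32535578 -0.03709387  1.30841283] [ 0.21726665  0.0196558  -0.97591437]
top probe 0.45 [315. 212. 336. 228.] [[ 0.523 -0.19   0.182]]
top probe 0.28 [300. 209. 335. 244.] [[ 0.523 -0.185  0.079]]
top probe_cap 0.77 [317. 212. 335. 229.] [[ 0.523 -0.192  0.182]]
top probe_cap 0.29 [134. 183. 206. 258.] [[0.491 0.181 0.098]]
top stand 0.88 [351. 236. 385. 270.] [[ 0.473 -0.319  0.077]]
top stand 0.74 [306. 152. 353. 200.] [[ 0.658 -0.204  0.082]]
top stand_rim 0.8 [311. 154. 351. 196.] [[ 0.656 -0.207  0.092]]
top stand_rim 0.71 [302. 210. 333. 243.] [[ 0.523 -0.185  0.079]]
top stand_rim 0.7 [351. 234. 383. 270.] [[ 0.474 -0.317  0.065]]
top tub 0.57 [133. 181. 207. 257.] [[0.494 0.182 0.098]]
top port 0.76 [133. 174. 209. 257.] [[0.503 0.183 0.099]]
top jar 0.92 [225. 243. 245. 266.] [[0.429 0.014 0.072]]
top cup 0.58 [231. 160. 255. 188.] [[0.652 0.023 0.008]]
top brush 0.79 [207. 127. 284. 143.] [[0.761 0.027 0.027]]
```

```bash
python3 - <<'E'
import cv2,numpy as np
s=cv2.imread('pics/scene.png');t=cv2.imread('pics/top.png')
a=cv2.resize(s[100:350,80:400],(800,625))[:600];cv2.imwrite('pics/s1.png',a)
b=cv2.resize(t[110:290,110:410],(800,480),interpolation=cv2.INTER_CUBIC);cv2.imwrite('pics/t1.png',b)
E
```

```text
(no output)
```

View pics/s1.png

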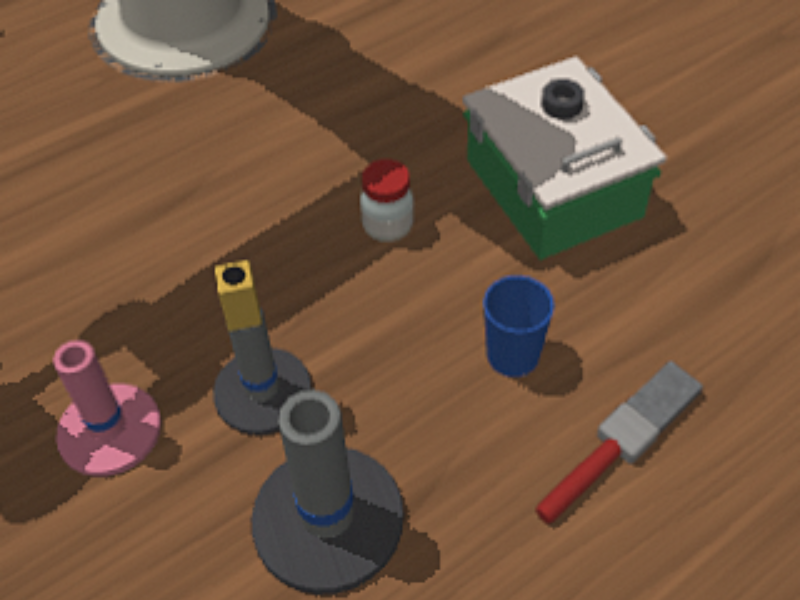

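View pics/t1.png

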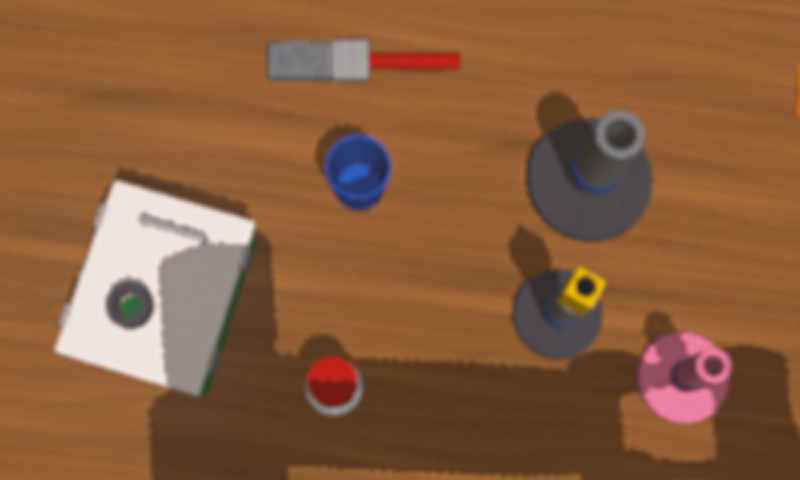

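Candidates for the stand, in scene pixels: small grey tube with the yellow-capped probe (181,248), big grey tube (210,297), pink tube (118,270). I choose the small grey one at (181,248), which is the only one holding a yellow cap. The tub's dark bush is at about (305,139) in scene and (159,224) in top.

```bash
cat >> h.py <<'E'
def cap_meas(n,im,d,ci,zlo,zhi):
    hsv=cv2.cvtColor(im,cv2.COLOR_BGR2HSV)
    m=cv2.inRange(hsv,(20,110,60),(35,255,255))>0
    v,u=np.nonzero(m&(d>0));P=world(ci,u,v,d[v,u])
    k=(P[:,2]>zlo)&(P[:,2]<zhi);Q=P[k]
    (c,s,a)=cv2.minAreaRect(Q[:,:2].astype(np.float32)*1000)
    return len(Q),np.round(c,1),np.round(s,1),round(a,1),Q[:,2].mean().round(4)
E
python3 - <<'E'
from h import *
for n in ['top','scene']:
    z=np.load(n+'.npz');im,d=z['im'],z['d'];ci=eyes.camera_info(n)
    print(n,cap_meas(n,im,d,ci,.174,.19))
    # bush: dark pixels near height 0.115
    v,u=np.nonzero(d>0);P=world(ci,u,v,d[v,u])
    b=im[v,u].max(1)
    k=(P[:,2]>.109)&(P[:,2]<.125)&(P[:,0]<.62)&(P[:,1]>.05)&(b<110)
    Q=P[k];c,rad=cv2.minEnclosingCircle(Q[:,:2].astype(np.float32)*1000)
    print('bush',k.sum(),np.round(c,1),round(rad,1),Q[:,2].mean())
    k=(P[:,2]>.085)&(P[:,2]<.105)&(P[:,1]>.05)&(P[:,0]<.65)&(b>90)
    Q=P[k];print('lid',cv2.minAreaRect(Q[:,:2].astype(np.float32)*1000),np.median(Q[:,2]))
o=get_obs();print(o['eef_rot'],o['tcp_pos'],o['time'])
ci=eyes.camera_info('wrist');R=np.array(ci['R']);print(-R.T@np.array(ci['t']),R)
z=np.load('top.npz');cv2.imwrite('pics/c.png',cv2.resize(z['im'][195:255,285:365],(640,480)))
E
```

```text
top (121, array([ 531.2, -199.4]), array([28. , 28.4]), 66.5, np.float64(0.181))
bush 142 [475.8 205.9] 20.5 0.11564400113353422
lid ((499.04083251953125, 189.30043029785156), (149.6642303466797, 171.22816467285156), 80.12639617919922) 0.09612339145005525
scene (126, array([ 530.6, -202.2]), array([27.6, 28.8]), 70.2, np.float64(0.1792))
bush 410 [232.5 627.5] 607.5 0.11574612255326144
lid ((127.474365234375, 610.8576049804688), (803.989990234375, 1138.1995849609375), 8.680536270141602) 0.09614670424070318
[-3.07161506e+00 -6.59276907e-01  1.49149061e-05] [ 0.23593319 -0.52435221  0.21010282] 1.0
[ 0.31155749 -0.49052563  0.37328716] [[ 4.10261308e-01 -9.11967986e-01 -2.26627848e-04]
 [-8.63651618e-01 -3.88605317e-01  3.21079103e-01]
 [-2.92901931e-01 -1.31530605e-01 -9.47052353e-01]]
```

View pics/c.png

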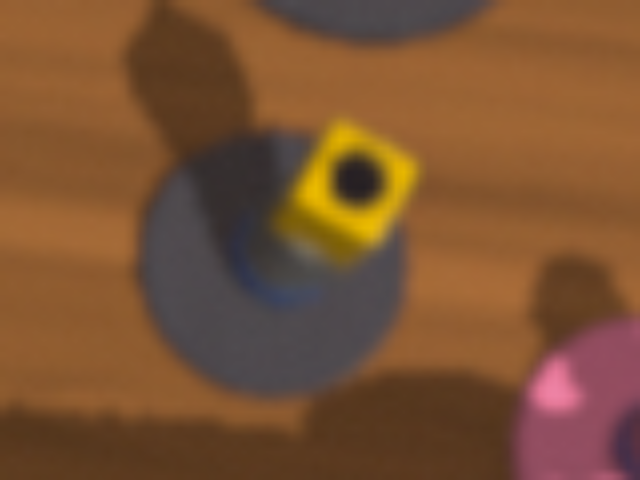

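The crop confirms the yellow cap (top px 330,217) over the small grey stand with the blue stripe. The cap centre is about (0.531, -0.200), its top is at 0.18, and its sides lie at about -22°. Next I move above it.

Call:
arm_command --series '[{"z": 0.125},{"x": 0.092,"y": 0.101,"wz": 0.061},{"x": 0.092,"y": 0.101,"wz": 0.061},{"x": 0.092,"y": 0.101,"wz": 0.061},{"x": 0.092,"y": 0.101,"wz": 0.061},{"x": 0.092,"y": 0.101,"wz": 0.061},{"x": 0.092,"y": 0.101,"wz": 0.061},{"x": 0.092,"y": 0.101,"wz": 0.061},{"x": 0.092,"y": 0.101,"wz": 0.061},{}]' --gripper 70

```text
validation failed for argument at $.se...
```

```bash
cat > w.py <<'E'
from h import *
import sys
o=get_obs();ci=eyes.camera_info('wrist');im,d=eyes.capture('wrist')
print(o['time'],o['tcp_pos'],o['eef_rot'],o['gripper_width'],o['grasp_force'],o['contact_force'])
np.savez('wrist.npz',im=im,d=d,R=ci['R'],t=ci['t'])
print(cap_meas('wrist',im,d,ci,.172,.19))
cv2.imwrite(f'pics/{sys.argv[1]}.png',im)
E
python3 w.py w1
```

```text
1.0 [ 0.23593319 -0.52435221  0.21010282] [-3.07161506e+00 -6.59276907e-01  1.49149061e-05] 1.0034755474412238 0.0 [ 0.09650717 -0.36637039 -0.14203317]
(0, array([0., 0.]), array([0., 0.]), 0.0, np.float64(nan))h.py:24: RuntimeWarning: Mean of empty slice.
  return len(Q),np.round(c,1),np.round(s,1),round(a,1),Q[:,2].mean().round(4)
  ret = ret.dtype.type(ret / rcount)
```

View pics/w1.png

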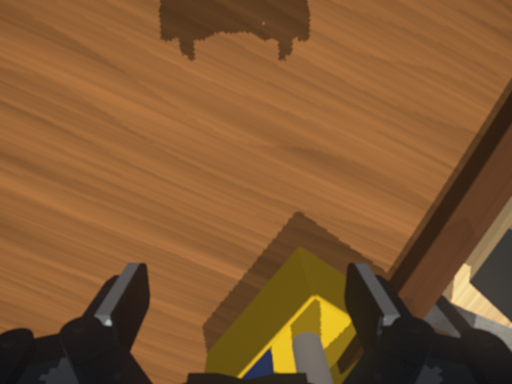

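The arm did not move: the call was refused. The wrist view is still at the start pose, with the fingers at (130,300) and (365,300), and a yellow box off to the side that has nothing to do with the job. I'll retry with all six keys in every row.

Call:
arm_command --series '[{"x": 0,"y": 0,"z": 0.125,"wx": 0,"wy": 0,"wz": 0},{"x": 0.092,"y": 0.101,"z": 0,"wx": 0,"wy": 0,"wz": 0.061},{"x": 0.092,"y": 0.101,"z": 0,"wx": 0,"wy": 0,"wz": 0.061},{"x": 0.092,"y": 0.101,"z": 0,"wx": 0,"wy": 0,"wz": 0.061},{"x": 0.092,"y": 0.101,"z": 0,"wx": 0,"wy": 0,"wz": 0.061},{"x": 0.092,"y": 0.101,"z": 0,"wx": 0,"wy": 0,"wz": 0.061},{"x": 0.092,"y": 0.101,"z": 0,"wx": 0,"wy": 0,"wz": 0.061},{"x": 0.092,"y": 0.101,"z": 0,"wx": 0,"wy": 0,"wz": 0.061},{"x": 0.092,"y": 0.101,"z": 0,"wx": 0,"wy": 0,"wz": 0.061},{"x": 0,"y": 0,"z": 0,"wx": 0,"wy": 0,"wz": 0}]' --gripper 70

```text
time: 2.3
tcp_pos: [0.532, -0.1982, 0.26]
eef_rot: [-2.597, -1.767, -0.001]
contact_force: [0.8, 0.2, -0.2]
gripper_width: 0.821
grasp_force: 0.0
```

```bash
python3 w.py w2
```

```text
2.3 [ 0.53202206 -0.19819318  0.25999364] [-2.59699050e+00 -1.76714013e+00 -1.06140304e-03] 0.8212843687785958 0.0 [ 0.81710851  0.21368507 -0.16572062]
(966, array([ 530. , -200.8]), array([27.9, 27.5]), 67.2, np.float64(0.1791))
```

View pics/w2.png

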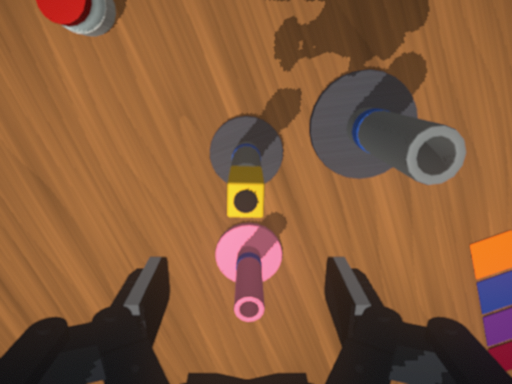

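The wrist view shows the cap at (245,200), midway between the fingers and square to them. The pink tube (248,300) and the big grey tube (435,155) are clear of the descent. I go down next.

Call:
arm_command --series '[{"x": -0.004,"y": -0.006,"z": 0,"wx": 0,"wy": 0,"wz": -0.01},{"x": 0,"y": 0,"z": -0.055,"wx": 0,"wy": 0,"wz": 0},{"x": 0,"y": 0,"z": -0.055,"wx": 0,"wy": 0,"wz": 0},{"x": 0,"y": 0,"z": -0.055,"wx": 0,"wy": 0,"wz": 0},{"x": 0,"y": 0,"z": -0.055,"wx": 0,"wy": 0,"wz": 0},{"x": 0,"y": 0,"z": -0.055,"wx": 0,"wy": 0,"wz": 0},{"x": 0,"y": 0,"z": 0,"wx": 0,"wy": 0,"wz": 0},{"x": 0,"y": 0,"z": 0,"wx": 0,"wy": 0,"wz": 0}]' --gripper 40

```text
time: 3.35
tcp_pos: [0.5288, -0.2047, 0.1512]
eef_rot: [2.616, 1.737, 0.001]
contact_force: [-0.3, 0.0, 0.1]
gripper_width: 0.466
grasp_force: 0.0
```

Call:
arm_command --series '[{"x": 0,"y": 0,"z": 0,"wx": 0,"wy": 0,"wz": 0},{"x": 0,"y": 0,"z": 0,"wx": 0,"wy": 0,"wz": 0},{"x": 0,"y": 0,"z": 0,"wx": 0,"wy": 0,"wz": 0}]' --gripper 29 --newtons 20

```text
time: 3.72
tcp_pos: [0.529, -0.2036, 0.1505]
eef_rot: [2.615, 1.739, 0.001]
contact_force: [-0.6, -0.3, 0.4]
gripper_width: 0.339
grasp_force: 0.0
```

Call:
arm_command --series '[{"x": 0.003,"y": 0.006,"z": 0,"wx": 0,"wy": 0,"wz": 0},{"x": 0,"y": 0,"z": 0,"wx": 0,"wy": 0,"wz": 0},{"x": 0,"y": 0,"z": 0,"wx": 0,"wy": 0,"wz": 0},{"x": 0,"y": 0,"z": 0,"wx": 0,"wy": 0,"wz": 0}]' --gripper 27.5 --newtons 20

```text
time: 4.22
tcp_pos: [0.5302, -0.2012, 0.1505]
eef_rot: [2.615, 1.739, 0.001]
contact_force: [-1.0, -0.1, 3.1]
gripper_width: 0.325
grasp_force: 9.8
```

The grip reads 9.8 N, inside the 6–12 N range. I lift straight up.

Call:
arm_command --series '[{"x": 0,"y": 0,"z": 0.01,"wx": 0,"wy": 0,"wz": 0},{"x": 0,"y": 0,"z": 0.03,"wx": 0,"wy": 0,"wz": 0},{"x": 0,"y": 0,"z": 0.045,"wx": 0,"wy": 0,"wz": 0},{"x": 0,"y": 0,"z": 0.06,"wx": 0,"wy": 0,"wz": 0},{"x": 0,"y": 0,"z": 0.06,"wx": 0,"wy": 0,"wz": 0},{"x": 0,"y": 0,"z": 0.06,"wx": 0,"wy": 0,"wz": 0},{"x": 0,"y": 0,"z": 0.05,"wx": 0,"wy": 0,"wz": 0},{"x": 0,"y": 0,"z": 0.03,"wx": 0,"wy": 0,"wz": 0},{"x": 0,"y": 0,"z": 0.005,"wx": 0,"wy": 0,"wz": 0},{"x": 0,"y": 0,"z": 0,"wx": 0,"wy": 0,"wz": 0}]'

```text
time: 5.48
tcp_pos: [0.5296, -0.201, 0.2895]
eef_rot: [-2.615, -1.739, 0.001]
contact_force: [1.1, 0.1, -2.1]
gripper_width: 0.323
grasp_force: 9.3
```

```bash
python3 - <<'E'
from h import *
o=get_obs();print(o['tcp_pos'],o['grasp_force'],o['contact_force'])
im,d=eyes.capture('scene');ci=eyes.camera_info('scene');np.savez('scene2.npz',im=im,d=d)
u,v=proj(ci,[*o['tcp_pos'][:2],o['tcp_pos'][2]-.06]);print(u,v)
u,v=int(u),int(v);c=im[max(v-60,0):v+60,u-80:u+80];cv2.imwrite('pics/s3.png',cv2.resize(c,(800,600),interpolation=cv2.INTER_CUBIC))
E
```

```text
[ 0.52964018 -0.20102198  0.28952874] 9.299001842737198 [ 1.05872734  0.05002277 -2.09142877]
169.51484666705426 194.3137925777108
```

View pics/s3.png

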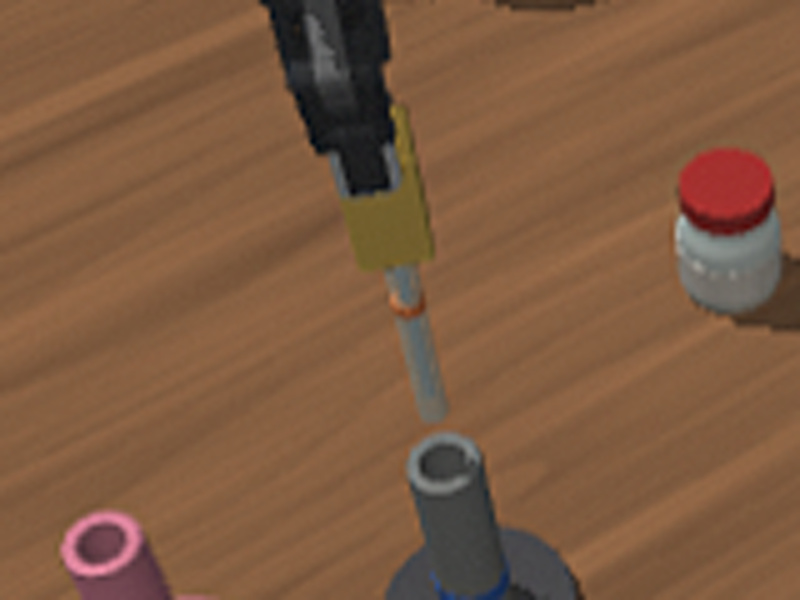

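The picture shows the probe hanging straight, clear of the tube mouth (about (177,226) in the scene), with the ring at (170,195) and the tip at (176,218). I carry it toward the tub.

Call:
arm_command --series '[{"x": -0.005,"y": 0.04,"z": 0,"wx": 0,"wy": 0,"wz": 0},{"x": -0.01,"y": 0.08,"z": 0,"wx": 0,"wy": 0,"wz": 0},{"x": -0.01,"y": 0.1,"z": 0,"wx": 0,"wy": 0,"wz": 0},{"x": -0.01,"y": 0.12,"z": 0,"wx": 0,"wy": 0,"wz": 0},{"x": -0.01,"y": 0.12,"z": 0,"wx": 0,"wy": 0,"wz": 0},{"x": -0.01,"y": 0.12,"z": 0,"wx": 0,"wy": 0,"wz": 0},{"x": -0.01,"y": 0.1,"z": 0,"wx": 0,"wy": 0,"wz": 0},{"x": -0.005,"y": 0.06,"z": 0,"wx": 0,"wy": 0,"wz": 0},{"x": -0.005,"y": 0.04,"z": 0,"wx": 0,"wy": 0,"wz": 0},{"x": 0,"y": 0.02,"z": 0,"wx": 0,"wy": 0,"wz": 0}]'

```text
time: 6.78
tcp_pos: [0.4995, 0.1196, 0.2899]
eef_rot: [-2.615, -1.74, 0.001]
contact_force: [0.5, 0.4, -1.5]
gripper_width: 0.324
grasp_force: 9.3
```

Call:
arm_command --series '[{"x": 0,"y": 0,"z": 0,"wx": 0,"wy": 0,"wz": 0},{"x": 0,"y": 0,"z": 0,"wx": 0,"wy": 0,"wz": 0}]'

```text
time: 7.02
tcp_pos: [0.5, 0.1181, 0.29]
eef_rot: [2.617, 1.738, -0.0]
contact_force: [0.5, 0.1, -0.8]
gripper_width: 0.326
grasp_force: 9.3
```

```bash
cat >> h.py <<'E'
def bush(n,im,d,ci):
    v,u=np.nonzero(d>0);P=world(ci,u,v,d[v,u]);b=im[v,u].max(1)
    k=(np.hypot(P[:,0]-.476,P[:,1]-.206)<.035)&(P[:,2]>.108)&(P[:,2]<.122)&(b<110)
    Q=P[k];c,rad=cv2.minEnclosingCircle(Q[:,:2].astype(np.float32)*1000) if k.sum()>5 else (0,0)
    return k.sum(),np.round(c,1),round(rad,1),Q[:,2].mean()
E
python3 - <<'E'
from h import *
o=get_obs();print(o['tcp_pos'],o['grasp_force'],o['contact_force'])
for n in ['wrist','top','scene']:
    ci=eyes.camera_info(n);im,d=eyes.capture(n);np.savez(n+'3.npz',im=im,d=d)
    print(n,bush(n,im,d,ci),[np.round(q['extent']) for q in look_for(n,'probe_band')[:2]])
    if n!='top': cv2.imwrite(f'pics/{n}3.png',im)
a=np.vstack([cv2.imread('pics/wrist3.png'),cv2.imread('pics/scene3.png')])
cv2.imwrite('pics/b3.png',cv2.resize(a,(400,600)))
E
```

```text
[0.50003599 0.11813481 0.29004417] 9.346130937337875 [ 0.48998238  0.082886   -0.7582934 ]
wrist (np.int64(1187), array([475.8, 206.3]), 21.9, np.float64(0.11406952334420455)) [array([217., 171., 281., 296.])]
top (np.int64(112), array([475.6, 207.3]), 21.7, np.float64(0.11588158197811789)) []
scene (np.int64(163), array([473.9, 202.9]), 23.5, np.float64(0.11450183490581622)) [array([284.,  80., 294., 146.])]
```

View pics/b3.png

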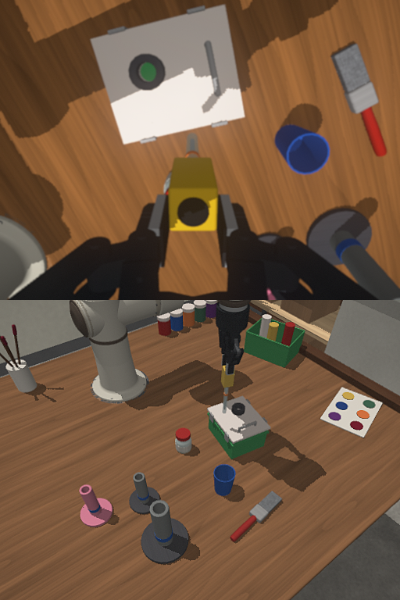

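Wrist and scene views: the bush is at wrist px (188,92), and the probe is vertical with its tip just short of the lid's near edge. The wrist, top and scene fits of the bush agree at about (0.4758, 0.2065). Next I locate the held probe relative to the TCP.

```bash
python3 - <<'E'
from h import *
o=get_obs();p=np.array(o['tcp_pos']);print(p)
cr=[]
for n in ['wrist','top','scene']:
    z=np.load(n+'3.npz');im,d=z['im'],z['d'];ci=eyes.camera_info(n)
    print(n,cap_meas(n,im,d,ci,.312,.33) if n=='wrist' else '')
    hsv=cv2.cvtColor(im,cv2.COLOR_BGR2HSV)
    for nm,h in [('band',.0925),('tip',.0175+.0+.0)]:
        zz=p[2]-.1505+(.09 if nm=='band' else .015)
        print(n,nm,np.round(proj(ci,[p[0],p[1],zz]),1))
    u0,v0=proj(ci,[p[0],p[1],p[2]-.1505+.06]);u0,v0=int(u0),int(v0)
    m=cv2.inRange(hsv,(3,110,60),(17,255,255));v,u=np.nonzero(m[v0-30:v0+30,u0-20:u0+20])
    if len(u):print('orange',len(u),u.mean()+u0-20,v.mean()+v0-30)
    c=cv2.resize(im[v0-30:v0+30,u0-20:u0+20],(400,600),interpolation=cv2.INTER_NEAREST)
    if n!='top':cr.append(c)
    else: c
    print('crop origin',u0-20,v0-30)
cv2.imwrite('pics/d.png',np.hstack(cr))
E
```

```text
[0.4999868  0.11850624 0.29011121]
wrist (2722, array([501.5, 121.3]), array([28.9, 28.3]), 67.1, np.float64(0.3185))
wrist band [246.4 205.5]
wrist tip [246.5 176.4]
orange 1049 246.62059103908484 183.30028598665396
crop origin 226 162
top 
top band [189.3 210.2]
top tip [193.  215.8]
orange 551 204.11252268602541 215.7912885662432
crop origin 170 182
scene 
scene band [288.5 120.4]
scene tip [286.4 144.8]
orange 930 283.51827956989246 116.14408602150539
crop origin 267 100
```

View pics/d.png

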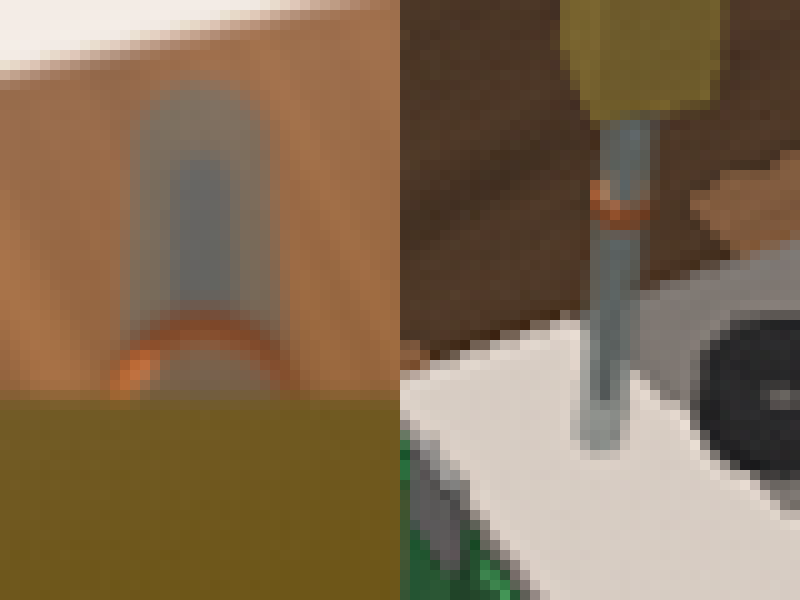

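The overlay check shows the shaft at wrist px (246,176) for the tip and scene px (289,120) for the ring and (287,144) for the tip. Each is within about 1 px of an upright probe on the TCP axis. I move over the bush, staying above the rim.

Call:
arm_command --series '[{"x": -0.008,"y": 0.027,"z": 0,"wx": 0,"wy": 0,"wz": 0},{"x": -0.015,"y": 0.055,"z": 0,"wx": 0,"wy": 0,"wz": 0},{"x": -0.015,"y": 0.055,"z": 0,"wx": 0,"wy": 0,"wz": 0},{"x": -0.0155,"y": 0.05,"z": 0,"wx": 0,"wy": 0,"wz": 0},{"x": -0.008,"y": 0.03,"z": 0,"wx": 0,"wy": 0,"wz": 0},{"x": 0,"y": 0,"z": -0.025,"wx": 0,"wy": 0,"wz": 0},{"x": 0,"y": 0,"z": -0.025,"wx": 0,"wy": 0,"wz": 0},{"x": 0,"y": 0,"z": 0,"wx": 0,"wy": 0,"wz": 0},{"x": 0,"y": 0,"z": 0,"wx": 0,"wy": 0,"wz": 0},{"x": 0,"y": 0,"z": 0,"wx": 0,"wy": 0,"wz": 0}]'

```text
time: 8.57
tcp_pos: [0.4756, 0.2054, 0.2705]
eef_rot: [2.616, 1.739, 0.001]
contact_force: [0.0, 0.9, -2.1]
gripper_width: 0.328
grasp_force: 9.3
```

```bash
cat > c.py <<'E'
from h import *
import sys
o=get_obs();p=np.array(o['tcp_pos']);print(p,o['grasp_force'],o['contact_force'])
cr=[]
for n,w in [('wrist',60),('scene',40)]:
    ci=eyes.camera_info(n);im,d=eyes.capture(n);np.savez(n+'4.npz',im=im,d=d,R=ci['R'],t=ci['t'])
    print(n,bush(n,im,d,ci))
    for z in (.115,p[2]-.1505+.015,p[2]-.1505+.09):
        q=proj(ci,[.4758,.2065,.115]) if z==.115 else proj(ci,[p[0],p[1],z])
        print(n,np.round(z,3),np.round(q,1))
    u0,v0=np.int32(proj(ci,[p[0],p[1],.14]));x0,y0=max(u0-w//2,0),max(v0-w*3//4,0)
    c=im[y0:y0+w*3//2,x0:x0+w];print('crop',x0,y0,400/w)
    cr.append(cv2.resize(c,(400,600),interpolation=cv2.INTER_CUBIC))
cv2.imwrite(f'pics/{sys.argv[1]}.png',np.hstack(cr))
E
python3 c.py e1
```

```text
[0.47562391 0.20543858 0.27048779] 9.34879794716835 [ 3.11365156e-04  8.84996612e-01 -2.13459264e+00]
wrist (np.int64(875), array([475.9, 207.2]), 20.7, np.float64(0.11423188533158794))
wrist 0.115 [246.2 169.8]
wrist 0.135 [246.4 176.5]
wrist 0.21 [246.3 205.5]
crop 216 132 6.666666666666667
scene (np.int64(150), array([475.3, 204.1]), 23.4, np.float64(0.11459912087186931))
scene 0.115 [305.7 136.6]
scene 0.135 [306.1 130.8]
scene 0.21 [309.4 107.1]
crop 286 99 10.0
```

View pics/e1.png

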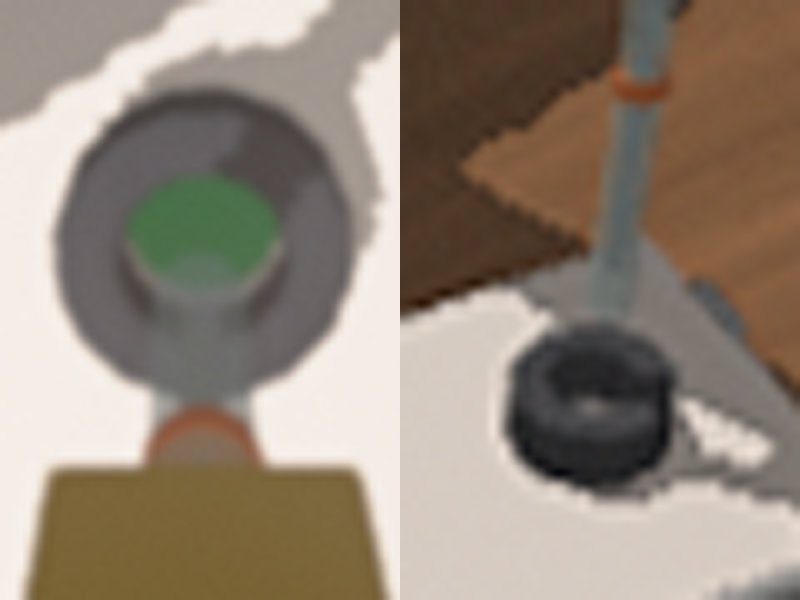

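The crops show the tip just above the bush. In the wrist view the bush centre is at about (246.7,168) and the tip at about (245.6,177). In the scene view the rim centre is at about (305,137), the ring at about (310,107) and the shaft at about col 307 near the tip. I'll quantify the residuals, since the scene hints at 2–3 mm of offset.

```bash
cat > m.py <<'E'
from h import *
import sys
from scipy.optimize import least_squares
p=np.array(get_obs()['tcp_pos'])
for n in ['scene','wrist']:
    z=np.load(n+'4.npz');im=z['im'].astype(int);ci=dict(eyes.camera_info(n));ci['R']=z['R'];ci['t']=z['t']
    # bush silhouette: dark neutral pixels, biggest blob near the port
    u0,v0=proj(ci,[.4758,.2065,.11])
    yy,xx=np.mgrid[:384,:512];R=14 if n=='scene' else 32
    m=(im.max(2)<(95 if n=='scene' else 130))&(np.ptp(im,2)<25)&(np.hypot(xx-u0,yy-v0)<R)
    k,l,s,_=cv2.connectedComponentsWithStats(m.astype(np.uint8));i=1+np.argmax(s[1:,4]);x,y,w,h=s[i,:4]
    th=np.linspace(0,2*np.pi,90)
    def ext(c):
        P=np.array([proj(ci,[c[0]+.022*np.cos(t),c[1]+.022*np.sin(t),zz]) for t in th for zz in (.115,.095)])
        return P[:,0].min(),P[:,0].max(),P[:,1].min(),P[:,1].max()
    obs=[x-.5,x+w-.5,y-.5,y+h-.5]
    # x extents and top edge (bottom may be hidden by the probe in the wrist view)
    f=least_squares(lambda c:[a-b for a,b in list(zip(ext(c),obs))[:4 if n=='scene' else 3]],[.4758,.2065],diff_step=1e-4,x_scale=.01)
    print(n,'bush',np.round(f.x*1000,1),'res',np.round(f.fun,1),'pred',np.round(ext((.4758,.2065)),1),'obs',obs)
    neu=(im[...,0]-im[...,2])
    zs=p[2]-.1505+np.arange(.02,.105,.005)
    for zz in zs:
        u,v=proj(ci,[p[0],p[1],zz]);r0=int(round(v));c0=int(round(u))
        W=6 if n=='scene' else 14
        row=neu[r0,c0-W:c0+W+1];k=np.nonzero(row>-12)[0]
        print(n,round(zz,3),'pred',round(u,1),'obs',(k.mean()+c0-W).round(1) if len(k) else None,len(k)) if n=='scene' else None
z=np.load('wrist4.npz');im=z['im'].astype(int)
for r0 in range(176,200,3): # shaft edges against lid by horizontal gradient
    g=np.abs(np.diff(im[r0,230:264].sum(1)));a=g[:16].argmax();b=16+g[16:].argmax();print(r0,230.5+a,230.5+b,231+(a+b)/2-.5)
E
python3 m.py
```

```text
scene bush [473.6 207. ] res [-0.4  0.4 -0.2  0.2] pred [296.5 314.3 130.8 148.2] obs [np.float64(296.5), np.float64(313.5), np.float64(130.5), np.float64(147.5)]
scene 0.14 pred 306.4 obs 305.6 7
scene 0.145 pred 306.6 obs 307.4 7
scene 0.15 pred 306.8 obs 306.2 9
scene 0.155 pred 307.0 obs 308.0 7
scene 0.16 pred 307.2 obs 308.0 3
scene 0.165 pred 307.4 obs 308.0 3
scene 0.17 pred 307.6 obs 308.0 3
scene 0.175 pred 307.8 obs 308.0 3
scene 0.18 pred 308.0 obs 308.0 3
scene 0.185 pred 308.3 obs 308.5 2
scene 0.19 pred 308.5 obs 308.5 2
scene 0.195 pred 308.7 obs 309.0 3
scene 0.2 pred 308.9 obs 309.0 3
scene 0.205 pred 309.1 obs None 0
scene 0.21 pred 309.4 obs None 0
scene 0.215 pred 309.6 obs 310.0 3
scene 0.22 pred 309.8 obs 310.0 3
wrist bush [475.5 205. ] res [-1.2  1.2  0.1] pred [223.  269.4 143.  191.8] obs [np.float64(224.5), np.float64(268.5), np.float64(144.5), np.float64(192.5)]
176 238.5 253.5 246.0
179 236.5 255.5 246.0
182 243.5 262.5 253.0
185 230.5 261.5 246.0
188 233.5 258.5 246.0
191 238.5 253.5 246.0
194 238.5 253.5 246.0
197 237.5 253.5 245.5
```

The residuals put the probe within about 1 mm of the bush axis, against 6 mm of clearance. I descend.

Call:
arm_command --series '[{"x": 0,"y": 0,"z": -0.01,"wx": 0,"wy": 0,"wz": 0},{"x": 0,"y": 0,"z": -0.02,"wx": 0,"wy": 0,"wz": 0},{"x": 0,"y": 0,"z": -0.02,"wx": 0,"wy": 0,"wz": 0},{"x": 0,"y": 0,"z": -0.02,"wx": 0,"wy": 0,"wz": 0},{"x": 0,"y": 0,"z": -0.02,"wx": 0,"wy": 0,"wz": 0},{"x": 0,"y": 0,"z": -0.02,"wx": 0,"wy": 0,"wz": 0},{"x": 0,"y": 0,"z": -0.02,"wx": 0,"wy": 0,"wz": 0},{"x": 0,"y": 0,"z": -0.02,"wx": 0,"wy": 0,"wz": 0},{"x": 0,"y": 0,"z": -0.01,"wx": 0,"wy": 0,"wz": 0},{"x": 0,"y": 0,"z": 0,"wx": 0,"wy": 0,"wz": 0}]'

```text
time: 9.93
tcp_pos: [0.4751, 0.2056, 0.2058]
eef_rot: [-2.616, -1.739, 0.001]
contact_force: [-0.3, 0.3, -2.0]
gripper_width: 0.326
grasp_force: 9.4
```

Call:
arm_command --series '[{"x": 0,"y": 0,"z": -0.015,"wx": 0,"wy": 0,"wz": 0},{"x": 0,"y": 0,"z": -0.02,"wx": 0,"wy": 0,"wz": 0},{"x": 0,"y": 0,"z": -0.015,"wx": 0,"wy": 0,"wz": 0},{"x": 0,"y": 0,"z": -0.01,"wx": 0,"wy": 0,"wz": 0},{"x": 0,"y": 0,"z": -0.01,"wx": 0,"wy": 0,"wz": 0},{"x": 0,"y": 0,"z": -0.005,"wx": 0,"wy": 0,"wz": 0},{"x": 0,"y": 0,"z": 0,"wx": 0,"wy": 0,"wz": 0},{"x": 0,"y": 0,"z": 0,"wx": 0,"wy": 0,"wz": 0}]'

```text
time: 10.92
tcp_pos: [0.4755, 0.2057, 0.1763]
eef_rot: [2.616, 1.739, 0.001]
contact_force: [-0.2, -0.1, -1.6]
gripper_width: 0.322
grasp_force: 9.3
```

```bash
sed -i "s/(p\[0\],p\[1\],.14/(p[0],p[1],.125/" c.py; python3 c.py f1
```

```text
[0.47546155 0.2056802  0.17632115] 9.348362535238266 [-0.15295634 -0.05847371 -1.55195021]
wrist (np.int64(1165), array([476.3, 207.5]), 21.0, np.float64(0.11395785795743492))
wrist 0.115 [246.4 203.9]
wrist 0.041 [246.5 176.4]
wrist 0.116 [246.4 205.5]
crop 216 173 6.666666666666667
scene (np.int64(139), array([473.4, 202.9]), 23.3, np.float64(0.11472970345146943))
scene 0.115 [305.7 136.6]
scene 0.041 [302.6 157.1]
scene 0.116 [305.4 136.4]
crop 286 99 10.0
```

View pics/f1.png

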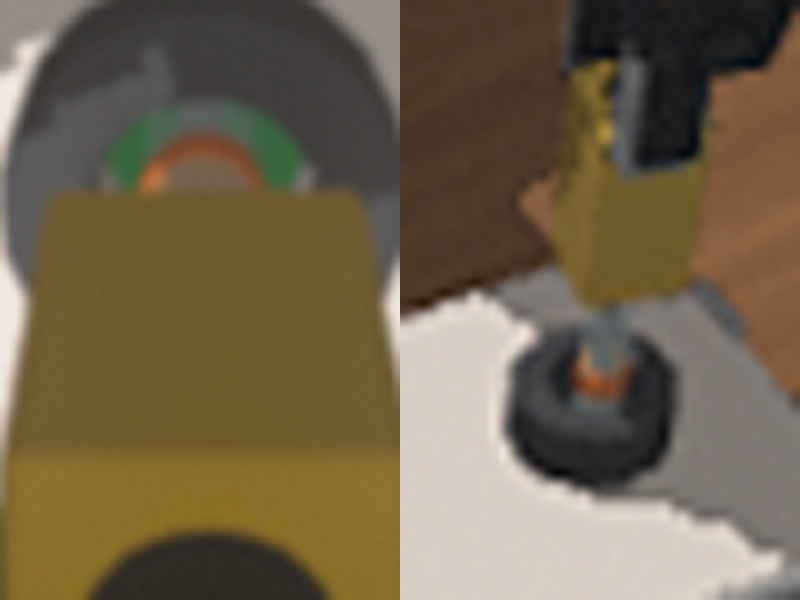

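The picture shows the ring at rim level (scene about (306,136)) and clear all round in the bore. In the wrist view the ring is at col 246.7 and the bore centre at 247. It looks about 1–1.5 mm too far toward +x/+y, so I check with numbers.

```bash
cat > g.py <<'E'
from h import *
p=np.array(get_obs()['tcp_pos']);zb=p[2]-.0605
im,_=eyes.capture('scene');ci=eyes.camera_info('scene')
h=cv2.cvtColor(im,cv2.COLOR_BGR2HSV).astype(int)
m=((h[...,0]<15)&(h[...,1]>130)&(h[...,2]>90));v,u=np.nonzero(m[128:145,296:316]);u+=296;v+=128
print('ring obs',len(u),u.min()-.5,u.max()+.5,v.min()-.5,v.max()+.5)
th=np.linspace(0,6.283,60)
for z0 in (.112,.115,.118,.121):
    P=np.array([proj(ci,[p[0]+.0068*np.cos(t),p[1]+.0068*np.sin(t),z0+s]) for t in th for s in(-.003,.003)]);print(z0,P.min(0).round(1),P.max(0).round(1))
g=np.load('wrist4.npz');ci=dict(eyes.camera_info('wrist'),R=g['R'],t=g['t']);im=g['im']
h=cv2.cvtColor(im,cv2.COLOR_BGR2HSV).astype(int)
m=((h[...,0]<15)&(h[...,1]>110)&(h[...,2]>90));v,u=np.nonzero(m[180:202,230:264]);print('wr ring',u.min()+229.5,u.max()+230.5,v.min()+179.5)
m=((h[...,0]>40)&(h[...,0]<80)&(h[...,1]>80));v,u=np.nonzero(m[180:202,225:270]);print('wr green',u.min()+224.5,u.max()+225.5,v.min()+179.5)
def top(c,r,z):
    P=np.array([proj(ci,[c[0]+r*np.cos(t),c[1]+r*np.sin(t),z]) for t in th]);return P[:,0].min().round(1),P[:,0].max().round(1),P[:,1].min().round(1)
print('pred ring',top(p,.0068,.118),top(p,.0068,.121),'pred bore rim',top((.4758,.2065),.012,.115),'bore bottom',top((.4758,.2065),.012,.087))
E
python3 g.py
```

```text
ring obs 8 303.5 308.5 135.5 138.5
0.112 [302.5 134.9] [308.  140.2]
0.115 [302.6 134. ] [308.1 139.3]
0.118 [302.7 133.1] [308.3 138.5]
0.121 [302.8 132.2] [308.4 137.6]
wr ring 237.5 254.5 192.5
wr green 232.5 260.5 190.5
pred ring (np.float64(236.4), np.float64(256.3), np.float64(197.2)) (np.float64(236.3), np.float64(256.4), np.float64(198.7)) pred bore rim (np.float64(229.0), np.float64(263.7), np.float64(187.3)) bore bottom (np.float64(230.8), np.float64(262.0), np.float64(176.3))
```

Both cameras agree that the ring is about 2 mm too far along +(0.4, 0.9). I correct that, lower 1 mm, and hold for 3.5 s.

Call:
arm_command --series '[{"x": -0.001,"y": -0.0025,"z": -0.001,"wx": 0,"wy": 0,"wz": 0},{"x": -0.001,"y": -0.0025,"z": -0.001,"wx": 0,"wy": 0,"wz": 0},{"x": 0,"y": 0,"z": 0,"wx": 0,"wy": 0,"wz": 0},{"x": 0,"y": 0,"z": 0,"wx": 0,"wy": 0,"wz": 0}]'

```text
time: 11.58
tcp_pos: [0.4745, 0.2036, 0.1753]
eef_rot: [-2.616, -1.739, 0.0]
contact_force: [0.2, -0.3, -2.1]
gripper_width: 0.328
grasp_force: 9.3
```

```bash
python3 c.py g1; python3 g.py
```

```text
[0.47449642 0.20362787 0.17530593] 9.349322319030762 [ 0.22755283 -0.25054473 -2.11810517]
wrist (np.int64(1244), array([476.3, 207.2]), 21.1, np.float64(0.11394888208040443))
wrist 0.115 [246.5 201.3]
wrist 0.04 [246.5 176.4]
wrist 0.115 [246.4 205.5]
crop 216 174 6.666666666666667
scene (np.int64(137), array([474.9, 203.9]), 21.7, np.float64(0.11469311127127045))
scene 0.115 [305.7 136.6]
scene 0.04 [301.8 157.4]
scene 0.115 [304.5 136.8]
crop 285 99 10.0
ring obs 9 302.5 307.5 136.5 138.5
0.112 [301.7 135. ] [307.2 140.3]
0.115 [301.8 134.1] [307.3 139.5]
0.118 [301.9 133.2] [307.4 138.6]
0.121 [302.  132.3] [307.6 137.7]
wr ring 236.5 254.5 192.5
wr green 232.5 260.5 187.5
pred ring (np.float64(236.4), np.float64(256.4), np.float64(197.6)) (np.float64(236.3), np.float64(256.5), np.float64(199.1)) pred bore rim (np.float64(229.0), np.float64(264.0), np.float64(184.5)) bore bottom (np.float64(230.8), np.float64(262.3), np.float64(173.7))
```

The ring and bush are now both at scene col 305, and the wrist gap matches a centred shaft. Holding.

Call:
arm_command --series '[{"x": 0,"y": 0,"z": 0,"wx": 0,"wy": 0,"wz": 0},{"x": 0,"y": 0,"z": 0,"wx": 0,"wy": 0,"wz": 0},{"x": 0,"y": 0,"z": 0,"wx": 0,"wy": 0,"wz": 0},{"x": 0,"y": 0,"z": 0,"wx": 0,"wy": 0,"wz": 0},{"x": 0,"y": 0,"z": 0,"wx": 0,"wy": 0,"wz": 0},{"x": 0,"y": 0,"z": 0,"wx": 0,"wy": 0,"wz": 0},{"x": 0,"y": 0,"z": 0,"wx": 0,"wy": 0,"wz": 0},{"x": 0,"y": 0,"z": 0,"wx": 0,"wy": 0,"wz": 0},{"x": 0,"y": 0,"z": 0,"wx": 0,"wy": 0,"wz": 0},{"x": 0,"y": 0,"z": 0,"wx": 0,"wy": 0,"wz": 0}]'

```text
time: 12.98
tcp_pos: [0.4745, 0.2036, 0.1753]
eef_rot: [-2.616, -1.74, 0.0]
contact_force: [0.5, -0.2, -1.0]
gripper_width: 0.329
grasp_force: 9.3
```

Call:
arm_command --series '[{"x": 0,"y": 0,"z": 0,"wx": 0,"wy": 0,"wz": 0},{"x": 0,"y": 0,"z": 0,"wx": 0,"wy": 0,"wz": 0},{"x": 0,"y": 0,"z": 0,"wx": 0,"wy": 0,"wz": 0},{"x": 0,"y": 0,"z": 0,"wx": 0,"wy": 0,"wz": 0},{"x": 0,"y": 0,"z": 0,"wx": 0,"wy": 0,"wz": 0},{"x": 0,"y": 0,"z": 0,"wx": 0,"wy": 0,"wz": 0},{"x": 0,"y": 0,"z": 0,"wx": 0,"wy": 0,"wz": 0},{"x": 0,"y": 0,"z": 0,"wx": 0,"wy": 0,"wz": 0},{"x": 0,"y": 0,"z": 0,"wx": 0,"wy": 0,"wz": 0},{"x": 0,"y": 0,"z": 0,"wx": 0,"wy": 0,"wz": 0}]'

```text
time: 14.22
tcp_pos: [0.4745, 0.2036, 0.1753]
eef_rot: [-2.616, -1.739, 0.0]
contact_force: [0.2, -0.3, -2.1]
gripper_width: 0.329
grasp_force: 9.3
```

Call:
arm_command --series '[{"x": 0,"y": 0,"z": 0,"wx": 0,"wy": 0,"wz": 0},{"x": 0,"y": 0,"z": 0,"wx": 0,"wy": 0,"wz": 0},{"x": 0,"y": 0,"z": 0,"wx": 0,"wy": 0,"wz": 0},{"x": 0,"y": 0,"z": 0,"wx": 0,"wy": 0,"wz": 0},{"x": 0,"y": 0,"z": 0,"wx": 0,"wy": 0,"wz": 0},{"x": 0,"y": 0,"z": 0,"wx": 0,"wy": 0,"wz": 0},{"x": 0,"y": 0,"z": 0,"wx": 0,"wy": 0,"wz": 0},{"x": 0,"y": 0,"z": 0,"wx": 0,"wy": 0,"wz": 0},{"x": 0,"y": 0,"z": 0,"wx": 0,"wy": 0,"wz": 0},{"x": 0,"y": 0,"z": 0,"wx": 0,"wy": 0,"wz": 0}]'

```text
time: 15.48
tcp_pos: [0.4745, 0.2036, 0.1753]
eef_rot: [2.616, 1.74, 0.0]
contact_force: [-0.6, -0.1, -1.3]
gripper_width: 0.32
grasp_force: 9.3
```

```bash
python3 -c "
from h import *
o=get_obs();print(o['time'],o['tcp_pos'],o['grasp_force']);print(r.finish_job())"
```

```text
15.475 [0.47452003 0.20363391 0.17531154] 9.349763989448547
the job is handed in; nothing more can be done
None
```

The job is handed in (no verdict came back): the probe is still gripped at about 9 N and held upright in the bush, with the ring at rim level and centred to about 1 mm by camera. It was held still there for nearly 4 s with no sign of contact, and the jar, cup and brush were left alone.

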